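# Load a resin casting into the beam gauge and hold its slide at the mark

## Robot

A 6-joint arm with a two-finger parallel gripper is mounted at the origin on the work surface. World frame = base frame: x ahead of the robot, y to its left, z up, the work surface at z = 0. Lengths are in m, angles in rad, forces in N, time in s.
With the tool pointing down it reaches from about 0.35 to 0.725 m from the base axis. Payload 6 kg.
Tool frame: the origin (TCP) lies between the finger pads; the fingertips stand bot.tips_ahead ahead of it and the grasp point (between the pads) lies 11 mm behind it (bot.tips_ahead is the distance from the TCP to the fingertips, in m); z points along the fingers, y is the direction in which the jaws open and shut (so a half turn about z gives the same grasp; the last joint's range is limited). The gripper opens to 85 mm and grips with 20 to 120 N. Pads are 22 mm wide; open, the fingers measure 114 mm over their backs; the gripper's body (76 mm by 85 mm) begins 54 mm behind the grasp point. The pads swing forward as they close: fully open they stand 13 mm farther back than shut.
Start: joints at [1.473, 0.04, 0.085, 0, -1.615, -0.334], TCP at [0.251, 0.545, 0.2] pointing down, gripper open.
Joint ranges: [-2.56, 2.56], [-1.29, 2.01], [-1.08, 1.49], [-3.29, 1.98], [-2.81, -0.18], [-2.99, 2.99]. Speed limits (rad/s): [2.57, 2.57, 3.01, 3.14, 3.14, 3.14].

## Interface

Orientations are given as a 3x3 rotation matrix whose columns are the frame's x, y, z axes.
In Python, from plant import bot gives the robot as it stands. The module is installed in compiled form; this text tells all that it offers.
- The arm moves only by the tool arm_command, never from a script. Its argument "moves" is a list of rows, each an object of numbers: "fingers": the finger opening in m, from 0 to 0.0854; "dx", "dy", "dz": the shift along the world's x, y, z in m; "roll": the turn about the world's z in rad. A call has 1 to 10 rows; each row shifts and turns the pose as measured when the row begins; what a row does not reach is not made up. A row lasts 1/10 s, in which the tool goes at most 50 mm and 8.59 degrees, less where a joint would pass 70% of its speed; a pose out of reach is approached as far as the arm can. A call with a gripper value outside its range is refused whole. The fingers move at their own pace and stop on an object; "force" is the grip in N (left out, the last holds). Time passes only in rows, so rows that do not move let the fingers close. It gives the time, the measured TCP pose, the force and the opening at its end, in the units of the state.
- bot.get_obs(): the state, without advancing time (a new reading comes with each control period).
- bot.read_camera(name): name is "scene" or "top" or "wrist"; returns (picture, depth): 384x512x3 uint8, red, green, blue; 384x512 float32, m along the optical axis (not along the pixel's ray), 0 where there is no reading.
- bot.camera_params(name): a dict with "camera_matrix" (3x3 intrinsics, pixels), "rvec" (rotation vector, rad) and "tvec" (3), from world to camera coordinates, as OpenCV has them; the wrist camera has in their place "hand_eye" (4x4, takes a point from camera to tool coordinates, whose origin is the TCP and whose axes are the flange's). Camera axes: x right, y down, z forward; pixel columns grow to the right and rows downward; lengths in m; the calibration is good to about 2 mm. The wrist camera is an equidistant fisheye: a pixel r from the principal point sees the ray r / f radians off the axis. A picture is of the moment at which its call begins: read the wrist's pose just before it. camera_params takes no time and is no camera call.
- bot.sign_off(): hands the job in, once; it reports no verdict.
The state is a dict: "time_s": time; "joint_positions": joint angles; "joint_velocities": joint speeds; "joint_torque": joint torques, N m; "tool_pos": TCP position; "tool_rot": TCP orientation; "force": force on the tool from outside, world axes, zero at the start; "ft_torque": the same for the moment, N m; "width": finger opening in m.
Only numpy, scipy, OpenCV 4.12 (cv2) and the standard library are available. Lean on these libraries where they do the work, as an engineer would, in place of code of your own. Each camera call takes 0.05 s, during which the arm holds its last target. There are 200 camera calls.

## Task

Lift the round casting out of its open mould by its stub and set it down, without dropping it, in the round pocket of the gauge's slide, stub up, and let go of it. Then take the slide's upright handle, pull the spring-loaded slide out until the lines beside the pocket stand level with the two pointers of the gate, and keep it there: the program finishes while the gripper still holds the handle against the spring. Leave the square casting, the beaker, the small amber flask and the spatula where they are.

Things in the scene. Friction and masses are not known exactly. Their poses are not given: they have to be found in the camera images.
- casting_centre (a point): Centre, half-way up, of the round casting: grey resin, loose, about 40 g. A disc 44 mm in diameter and 14 mm thick with a round stub 18 mm in diameter and 30 mm tall standing on its middle (44 mm in all, so this point is 22 mm above its underside). z runs up along the stub. At the start it lies stub up in the round mould.
- casting: The same round casting; this origin is the centre of its underside.
- round_mould: Fixed aluminium block 76 x 76 x 22 mm with a round cavity 47 mm in diameter and 10 mm deep in the middle of its top, which the round casting's disc fills (the disc stands 4 mm proud of the block, the whole stub above that). Origin: centre of its underside, on the bench; z up.
- square_mould: A like fixed block with a square cavity, holding the square casting. The two moulds may stand in either place. Origin: centre of its underside.
- square_casting: Square casting of the same resin, 44 x 44 x 14 mm with a square stub 16 x 16 x 30 mm: to be left alone in the square mould. Origin: centre of its underside.
- gauge: The gauge's fixed bed: a grey plate 235 x 150 x 20 mm on the bench (from 105 mm on the -x side of its origin to 130 mm on the +x side) with two low rails (tops at 32 mm) for the slide, and at its +x end a box 65 x 150 x 75 mm. Origin: on the bench under the middle line of the slide. x is the slide's line: the slide pulls out towards -x of this frame.
- slide (a joint): Travel of the slide out along the gauge's -x, in m: 0 = fully home, 0.105 = end stop, which lies beyond the mark. A spring pulls it home with 3.6 N at 0 and 60 N/m more, about 7 to 8.5 N at the mark; let go, it runs back home.
- pocket (a point): Centre of the floor of the slide's round pocket, 50 mm in diameter and 10 mm deep (the casting's disc drops in with 3 mm to spare all round). The slide is an aluminium plate 185 x 70 x 20 mm whose top is 40 mm above the bench, 10 mm above this point. A thin dark line each side of the pocket, square to the pull, marks the pocket's centre. Axes as the gauge's; it travels with the slide.
- handle (a point): Middle of the slide's handle: an upright black tab 12 mm thick along the pull, 46 mm wide across it, from the slide's top to 87 mm above the bench (this point is 23.5 mm below its top edge and 23.5 mm above the slide), 130 mm on the -x side of the pocket. Axes as the gauge's; it travels with the slide.
- gate: The gate: two dark posts 24 x 20 x 65 mm on the bed, one each side of the slide, tops 85 mm above the bench, 98 mm clear between them; it is clamped at a different place along the bed each time, 50 to 80 mm from the home position of the pocket. Origin: on the bed, midway between the posts. Axes as the gauge's.
- mark (a point): The mark: the point midway between the gate's two pointers (small dark bars 3 mm wide that reach in from the posts to 37 mm from the middle line, just above the slide), 43.5 mm above the bench. Axes as the gauge's. The slide is at the mark when the pocket's centre is level with this point along the gauge's x.
- beaker: Glass beaker 68 mm wide, 85 mm tall, to be left alone; origin under its centre.
- spatula: Spatula 170 mm long lying on the bench along its x, to be left alone.
- small_flask: Small amber flask 52 mm wide, 102 mm tall, to be left alone; origin under its centre.
Not all that is in view belongs to the job. Leave any yellow look-alike of the casting alone.

How it is judged:
On the way, in this order (a step that is already met when the one before it is completed fails the run):
1. the round casting is lifted clear out of its mould by the gripper (z of casting_centre in the frame of round_mould above 0.055 m and contact force between the fingers and casting above 0.5 N), for 0.1 s.
2. still in the gripper, the casting is lowered into the pocket (within 12 mm of its floor) (contact force between the fingers and casting above 0.5 N and horizontal distance between casting_centre and pocket below 0.01 m and z of casting_centre in the frame of pocket below 0.034 m and angle between casting_centre's own z axis and vertical below 0.2 rad), for 0.05 s.
3. the casting is seated stub up in the pocket and let go, the slide at home (horizontal distance between casting_centre and pocket below 0.007 m and z of casting_centre in the frame of pocket between 0.018 and 0.026 m and angle between casting_centre's own z axis and vertical below 0.12 rad and contact force between the fingers and casting below 0.05 N and value of joint slide below 0.012 m), for 0.2 s.
At the end, for the whole second after the job is handed in: The pocket's lines are within 4 mm of the gate's pointers along the pull and the slide is still (under 10 mm/s), the fingers hold the slide with more than 2 N, and the round casting sits stub up in the pocket (centre within 7 mm, height within 4 mm, tilt under 0.12 rad), not touched by the fingers (x of pocket in the frame of mark between -0.004 and 0.004 m and velocity of joint slide between -0.01 and 0.01 m/s and contact force between the fingers and slide above 2 N and horizontal distance between casting_centre and pocket below 0.007 m and z of casting_centre in the frame of pocket between 0.018 and 0.026 m and angle between casting_centre's own z axis and vertical below 0.12 rad and contact force between the fingers and casting below 0.05 N); the arm keeps its last pose, push and grip.
It fails at once if the square casting is lifted or shifted out of its place (distance of square_casting from where it was at the start of the episode above 0.012 m or angle between square_casting's own z axis and vertical above 0.35 rad).
It fails at once if the beaker or the small amber flask is knocked over or pushed more than 30 mm (distance of any of beaker, small_flask from where it was at the start of the episode above 0.03 m or angle between any of beaker, small_flask's own z axis and vertical above 0.35 rad).
It fails at once if the spatula is pushed more than 30 mm (distance of spatula from where it was at the start of the episode above 0.03 m or angle between spatula's own z axis and vertical above 0.35 rad).
It also fails if it takes over 56 s, if anything falls off the work surface, if the arm or the gripper's body presses on something with over 40 N, if the wrist force passes 120 N, or if a joint passes its speed limit or range.

## Working session

There is one attempt and no reset: what is moved stays moved. The work goes in short steps, Python scripts to look and compute and a tool call to move; the robot and the scene stay as the last step left them, time stands still between calls to the robot, and variables do not carry over. Pictures are saved under pics/ and viewed, about 8 in all and at most 12, crops included, and the job is handed in when it is done.

Besides the shell and the picture viewer there is one more tool, called as name(argument=value, ...) on one line, values as JSON. arm_command: Moves the arm, as the interface text tells. Its arguments: {"type":"object","properties":{"moves":{"type":"array","items":{"type":"object","properties":{"fingers":{"type":"number"},"dx":{"type":"number"},"dy":{"type":"number"},"dz":{"type":"number"},"roll":{"type":"number"}}}},"force":{"type":"number"}},"required":["moves"]}

```bash
mkdir -p pics; cat > h.py <<'E'
import numpy as np, cv2
from plant import bot
def cam(n):
    p=bot.camera_params(n); return np.array(p["camera_matrix"]),cv2.Rodrigues(np.array(p["rvec"],float))[0],np.array(p["tvec"],float).reshape(3)
def ray_z(n,u,v,z):
    K,R,t=cam(n); c=-R.T@t; d=R.T@np.linalg.inv(K)@[u,v,1]; return c+d*(z-c[2])/d[2]
def pt(n,u,v,d):
    K,R,t=cam(n); return R.T@(np.linalg.inv(K)@[u,v,1]*d-t)
E
python3 - <<'E'
from h import *
o=bot.get_obs();print(o["time_s"],o["tool_pos"],o["tool_rot"],o["width"],bot.tips_ahead)
for n in("top","scene"):
    im,d=bot.read_camera(n);np.savez(f"pics/{n}.npz",im=im,d=d);cv2.imwrite(f"pics/{n}.png",cv2.resize(im[:,:,::-1],(800,600),interpolation=cv2.INTER_CUBIC))
    K,R,t=cam(n);print(n,K,-R.T@t)
E
```

```text
0.0 [0.25087077 0.54459666 0.19854209] [[ 9.08216174e-01 -4.18500865e-01 -6.38940804e-04]
 [-4.18501331e-01 -9.08214582e-01 -1.70536756e-03]
 [ 1.33402444e-04  1.81623998e-03 -9.99998342e-01]] 0.08560148763051952 0.008
top [[403.3763466    0.         253.8858027 ]
 [  0.         403.3763466  192.88800279]
 [  0.           0.           1.        ]] [0.4878499  0.06146165 0.9969888 ]
scene [[363.32449341   0.         250.88390562]
 [  0.         363.32449341 187.29663136]
 [  0.           0.           1.        ]] [0.94714523 0.30891007 0.69642262]
```

View pics/top.png

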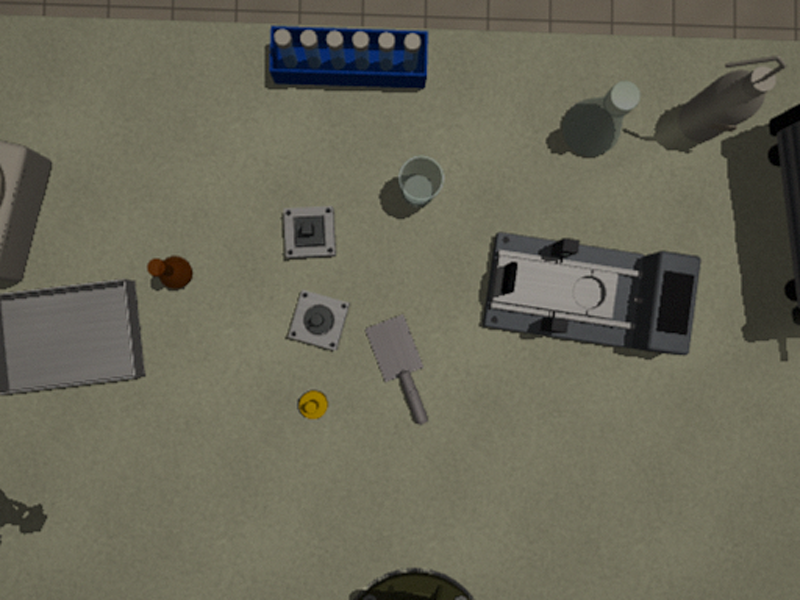

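View pics/scene.png

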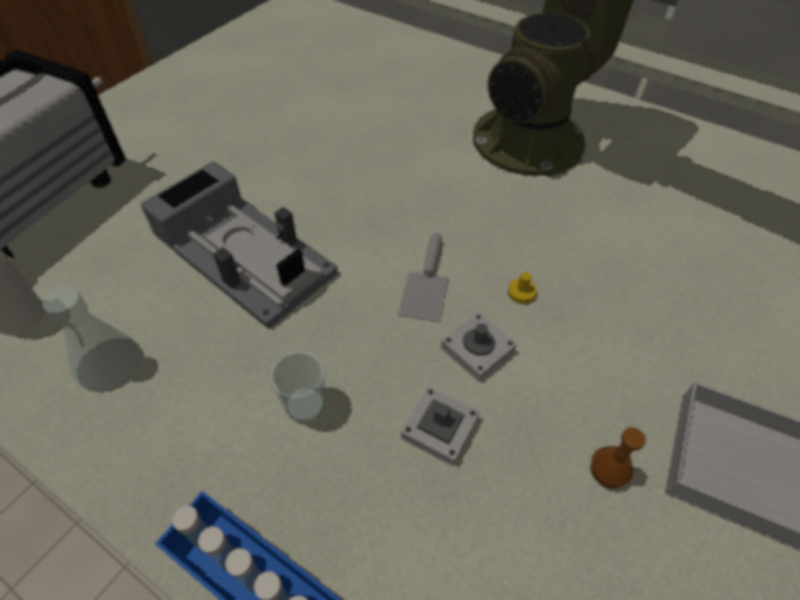

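The top view has image up = +x and left = +y. In 800-wide pixels, the round mould is at (318,321), the square one at (309,232), the pocket at about (588,292), the handle at (509,278) and the gate posts at (566,248) and (554,322). I'll enlarge these.

```bash
python3 - <<'E'
from h import *
z=np.load("pics/top.npz");im=z["im"][:,:,::-1]
a=cv2.resize(im[145:231,305:450],None,fx=5.5,fy=5.5,interpolation=cv2.INTER_CUBIC)
cv2.imwrite("pics/gauge.png",cv2.convertScaleAbs(a,alpha=1.6))
b=cv2.resize(im[182:227,180:228],None,fx=12,fy=12,interpolation=cv2.INTER_CUBIC)
cv2.imwrite("pics/mould.png",cv2.convertScaleAbs(b,alpha=1.6))
E
```

```text
(no output)
```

View pics/gauge.png

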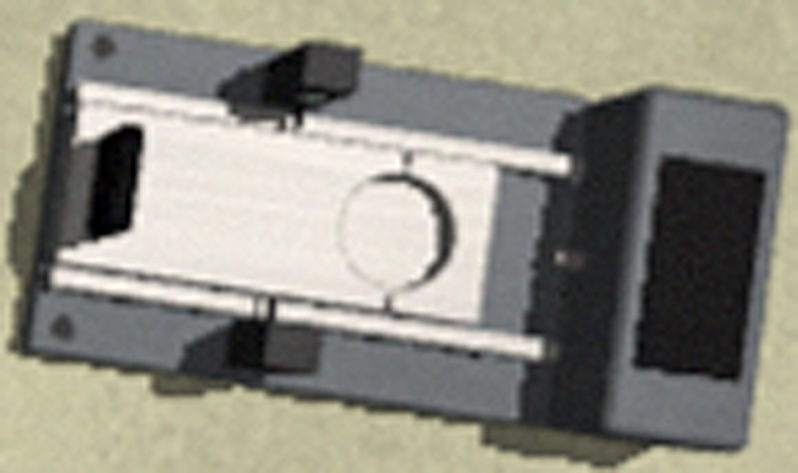

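View pics/mould.png

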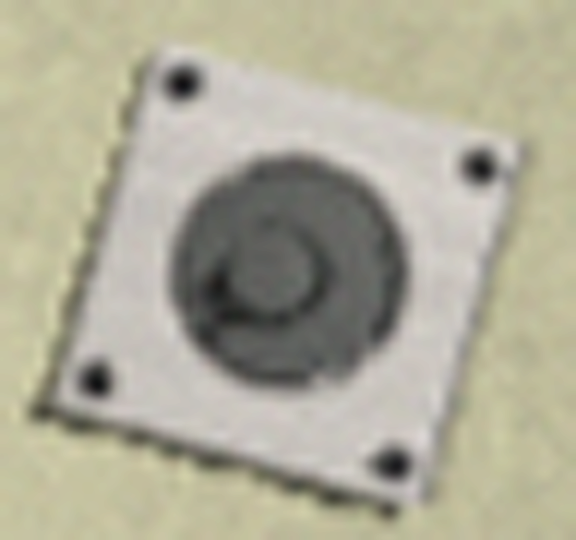

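```bash
python3 - <<'E'
from h import *
G=lambda x,y,z:ray_z("top",305+(x+.5)/5.5-.5,145+(y+.5)/5.5-.5,z)
M=lambda x,y,z:ray_z("top",180+(x+.5)/12-.5,182+(y+.5)/12-.5,z)
print("mould",M(287,273,.022),"disc",M(290,271,.026),"stub",M(272,270,.056))
print("sq top",ray_z("top",309*.64,230*.64,.022))
a,b=G(407,159,.04),G(389,301,.04);print("lines",a,b,(a+b)/2,"rim",G(397,232,.04))
p,q=G(292,121,.0435),G(264,306,.0435);print("pointers",p,q,(p+q)/2, np.linalg.norm(p-q))
h=G(116,183,.087);print("handle",h)
e=G(75,85,.032);e2=G(575,163,.032);f=G(52,277,.032);f2=G(550,349,.032)
for s in((a-b),(e-e2),(f-f2)):print(np.degrees(np.arctan2(s[1],s[0])))
c=(a+b)/2;x=c-h;x[2]=0;print(np.linalg.norm(x),np.degrees(np.arctan2(x[1],x[0])))
u=(p-q);u/=np.linalg.norm(u);print("line-u ang",np.degrees(np.arctan2(u[1],u[0])))
print("beaker",ray_z("top",418*.64,190*.64,0),"hyp reach",np.hypot(h[0],h[1]),np.hypot(c[0],c[1]))
print(ray_z("top",400*.64,318*.64,0),ray_z("top",380*.64,380*.64,0))
E
```

```text
mould [0.49803338 0.15863505 0.022     ] disc [0.49840376 0.15764853 0.026     ] stub [0.49819881 0.15815909 0.056     ]
sq top [0.63596504 0.17593797 0.022     ]
lines [ 0.58038535 -0.26006418  0.04      ] [ 0.51827595 -0.25265849  0.04      ] [ 0.54933065 -0.25636133  0.04      ] rim [ 0.54840461 -0.25592415  0.04      ]
pointers [ 0.59544937 -0.20842363  0.0435    ] [ 0.51484809 -0.19703037  0.0435    ] [ 0.55514873 -0.202727    0.0435    ] 0.08140253648869239
handle [ 0.56313723 -0.1231763   0.087     ]
-6.799627634231755
82.4754022484929
83.02084573584975
0.13389874821574005 -95.91840885620988
line-u ang -8.045646575074176
beaker [0.70773323 0.00678788 0.        ] hyp reach 0.5764511638056495 0.6062056533184725
[0.50286897 0.0313823  0.        ] [0.40463057 0.06089887 0.        ]
```

arm_command(moves=[{"dx":0.025,"dy":-0.039,"roll":0.076,"fingers":0.05},{"dx":0.025,"dy":-0.039,"roll":0.076,"fingers":0.05},{"dx":0.025,"dy":-0.039,"roll":0.076,"fingers":0.05},{"dx":0.025,"dy":-0.039,"roll":0.076,"fingers":0.05},{"dx":0.025,"dy":-0.039,"fingers":0.05},{"dx":0.025,"dy":-0.039,"fingers":0.05},{"dx":0.025,"dy":-0.039,"fingers":0.05},{"dx":0.025,"dy":-0.039,"fingers":0.05},{"dx":0.025,"dy":-0.039,"fingers":0.05},{"fingers":0.05}], force=30)

```text
invalid input at $.moves[0]: expected keys fingers, dx, dy, dz, roll
```

arm_command(moves=[{"dx":0.025,"dy":-0.039,"dz":0,"roll":0.076,"fingers":0.05},{"dx":0.025,"dy":-0.039,"dz":0,"roll":0.076,"fingers":0.05},{"dx":0.025,"dy":-0.039,"dz":0,"roll":0.076,"fingers":0.05},{"dx":0.025,"dy":-0.039,"dz":0,"roll":0.076,"fingers":0.05},{"dx":0.025,"dy":-0.039,"dz":0,"roll":0,"fingers":0.05},{"dx":0.025,"dy":-0.039,"dz":0,"roll":0,"fingers":0.05},{"dx":0.025,"dy":-0.039,"dz":0,"roll":0,"fingers":0.05},{"dx":0.025,"dy":-0.039,"dz":0,"roll":0,"fingers":0.05},{"dx":0.025,"dy":-0.039,"dz":0,"roll":0,"fingers":0.05},{"dx":0,"dy":0,"dz":0,"roll":0,"fingers":0.05}], force=30)

```text
time_s: 1.1
tool_pos: [0.4783, 0.178, 0.192]
tool_rot: [[0.994, -0.11, -0.004], [-0.11, -0.994, -0.01], [-0.003, 0.01, -1.0]]
force: [-0.0, 0.8, -0.4]
width: 0.0502
```

arm_command(moves=[{"dx":0.01,"dy":-0.01,"dz":0,"roll":-0.017,"fingers":0.05},{"dx":0.01,"dy":-0.01,"dz":0,"roll":0,"fingers":0.05},{"dx":0,"dy":0,"dz":-0.04,"roll":0,"fingers":0.05},{"dx":0,"dy":0,"dz":-0.04,"roll":0,"fingers":0.05},{"dx":0,"dy":0,"dz":-0.03,"roll":0,"fingers":0.05},{"dx":0,"dy":0,"dz":0,"roll":0,"fingers":0.05}])

```text
time_s: 1.7
tool_pos: [0.4983, 0.1556, 0.0774]
tool_rot: [[0.991, -0.132, -0.005], [-0.132, -0.991, -0.009], [-0.004, 0.01, -1.0]]
force: [0.2, -0.6, -0.5]
width: 0.0498
```

```bash
python3 - <<'E'
from h import *
o=bot.get_obs();print(o["tool_pos"]);im,d=bot.read_camera("wrist");cv2.imwrite("pics/w1.png",im[:,:,::-1])
print(bot.camera_params("wrist"))
E
```

```text
[0.49826248 0.1555787  0.07739396]
{'camera_matrix': array([[297.31863964,   0.        , 259.99459956],
       [  0.        , 297.31863964, 189.01322993],
       [  0.        ,   0.        ,   1.        ]]), 'hand_eye': array([[ 9.93965052e-04, -9.51928526e-01, -3.06318613e-01,
         7.87257090e-02],
       [ 9.99999498e-01,  9.08210942e-04,  4.22477265e-04,
        -5.31134200e-04],
       [-1.23966245e-04, -3.06318879e-01,  9.51928952e-01,
        -1.73941368e-01],
       [ 0.00000000e+00,  0.00000000e+00,  0.00000000e+00,
         1.00000000e+00]])}
```

View pics/w1.png

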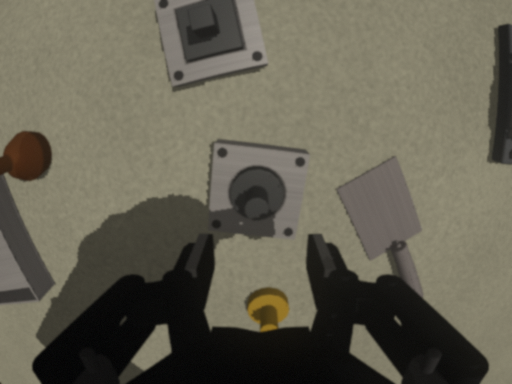

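```bash
cat >> h.py <<'E'
def wray(u,v,z,o,p=None):
    p=bot.camera_params("wrist");K=p["camera_matrix"];H=p["hand_eye"]
    a=np.array([u-K[0,2],v-K[1,2]]);r=np.hypot(*a);th=r/K[0,0]
    d=np.r_[a/r*np.sin(th),np.cos(th)]
    R=np.array(o["tool_rot"]);c=R@H[:3,3]+o["tool_pos"];d=R@H[:3,:3]@d
    return c+d*(z-c[2])/d[2]
E
python3 - <<'E'
from h import *
o=bot.get_obs()
print(wray(257,210,.056,o),wray(257,192,.026,o), np.mean([wray(*q,.022,o) for q in((222,153),(300,161),(216,224),(288,232))],0))
E
```

```text
[0.49905578 0.15842263 0.056     ] [0.50263574 0.15797235 0.026     ] [0.4996706  0.15882599 0.022     ]
```

arm_command(moves=[{"dx":0,"dy":0.0025,"dz":-0.018,"roll":0,"fingers":0.05},{"dx":0,"dy":0,"dz":-0.018,"roll":0,"fingers":0.05},{"dx":0,"dy":0,"dz":0,"roll":0,"fingers":0.05}])

```text
time_s: 2.05
tool_pos: [0.5026, 0.1606, 0.0505]
tool_rot: [[0.991, -0.13, 0.006], [-0.13, -0.991, -0.005], [0.007, 0.004, -1.0]]
force: [-1.2, -0.1, -0.1]
width: 0.0502
```

arm_command(moves=[{"dx":-0.004,"dy":-0.0025,"dz":-0.004,"roll":0,"fingers":0.05},{"dx":0,"dy":0,"dz":-0.004,"roll":0,"fingers":0.05},{"dx":0,"dy":0,"dz":0,"roll":0,"fingers":0.05},{"dx":0,"dy":0,"dz":0,"roll":0,"fingers":0.05}])

```text
time_s: 2.45
tool_pos: [0.5011, 0.1596, 0.0488]
tool_rot: [[0.992, -0.129, 0.014], [-0.129, -0.992, -0.001], [0.014, -0.0, -1.0]]
force: [-0.2, -0.3, -0.6]
width: 0.0497
```

arm_command(moves=[{"dx":-0.005,"dy":-0.003,"dz":-0.01,"roll":0,"fingers":0.05},{"dx":0,"dy":0,"dz":0,"roll":0,"fingers":0.05}])

```text
time_s: 2.65
tool_pos: [0.496, 0.1566, 0.0387]
tool_rot: [[0.991, -0.129, 0.015], [-0.129, -0.992, -0.001], [0.015, -0.001, -1.0]]
force: [0.2, -0.3, -0.2]
width: 0.0496
```

arm_command(moves=[{"dx":0.0025,"dy":0.001,"dz":0.002,"roll":0,"fingers":0.05},{"dx":0,"dy":0,"dz":0,"roll":0,"fingers":0.03},{"dx":0,"dy":0,"dz":0,"roll":0,"fingers":0.0},{"dx":0,"dy":0,"dz":0,"roll":0,"fingers":0.0},{"dx":0,"dy":0,"dz":0,"roll":0,"fingers":0.0},{"dx":0,"dy":0,"dz":0,"roll":0,"fingers":0.0}], force=40)

```text
time_s: 3.25
tool_pos: [0.4989, 0.1576, 0.041]
tool_rot: [[0.991, -0.129, 0.015], [-0.129, -0.992, -0.001], [0.015, -0.001, -1.0]]
force: [0.2, 0.2, -1.3]
width: -0.0001
```

```bash
python3 - <<'E'
from h import *
o=bot.get_obs();print(o["tool_pos"],o["width"]);im,d=bot.read_camera("wrist")
a=cv2.resize(im[100:300,150:370,::-1],None,fx=2,fy=2)
s,_=bot.read_camera("scene");b=cv2.resize(s[170:270,235:345,::-1],(440,400),interpolation=cv2.INTER_CUBIC)
cv2.imwrite("pics/w2.png",np.hstack([a,b])[:, :800])
print(np.hstack([a,b]).shape)
E
```

```text
[0.49888569 0.15755225 0.04097446] -0.00010135116185337352
(400, 880, 3)
```

View pics/w2.png

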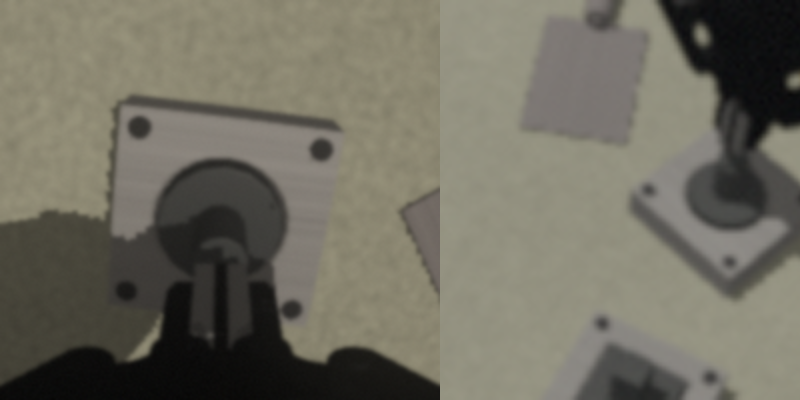

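```bash
python3 - <<'E'
from h import *
o=bot.get_obs();im,d=bot.read_camera("wrist")
p=bot.camera_params("wrist");K=p["camera_matrix"];H=p["hand_eye"]
R=np.array(o["tool_rot"])
for v in range(205,275,6):
  for u in (253,256,262,272):
    a=np.array([u-K[0,2],v-K[1,2]]);r=np.hypot(*a);th=r/K[0,0]
    q=np.r_[a/r*np.tan(th),1]*d[v,u]; t=H[:3,:3]@q+H[:3,3]; w=R@t+o["tool_pos"]
    print(u,v,round(float(d[v,u]),3),im[v,u],"tool",(t*1000).round(),"w",(w*1000).round())
E
```

```text
253 205 0.199 [37 36 33] tool [ 8. -5. 12.] w [507. 162.  29.]
256 205 0.194 [33 34 31] tool [ 9. -3.  8.] w [508. 159.  33.]
262 205 0.195 [39 37 36] tool [9. 1. 8.] w [508. 155.  33.]
272 205 0.204 [67 65 62] tool [ 6.  8. 17.] w [504. 149.  24.]
253 211 0.187 [32 30 30] tool [ 8. -5.  0.] w [507. 161.  41.]
256 211 0.185 [34 34 32] tool [ 9. -3. -2.] w [508. 159.  43.]
262 211 0.184 [37 36 34] tool [ 9.  1. -3.] w [508. 156.  44.]
272 211 0.204 [53 52 49] tool [ 2.  8. 16.] w [500. 149.  25.]
253 217 0.178 [31 31 28] tool [  8.  -5. -10.] w [507. 161.  51.]
256 217 0.176 [36 35 32] tool [  9.  -3. -11.] w [508. 159.  52.]
262 217 0.175 [39 38 36] tool [ 10.   1. -13.] w [508. 156.  54.]
272 217 0.19 [46 45 43] tool [3. 7. 1.] w [501. 150.  40.]
253 223 0.174 [56 54 52] tool [  6.  -5. -14.] w [505. 161.  55.]
256 223 0.174 [52 52 49] tool [  6.  -3. -14.] w [505. 159.  55.]
262 223 0.175 [59 59 56] tool [  6.   1. -14.] w [505. 156.  55.]
272 223 0.179 [44 42 40] tool [  4.   7. -10.] w [502. 150.  51.]
253 229 0.175 [33 33 31] tool [  2.  -5. -14.] w [502. 162.  55.]
256 229 0.17
[... 1332 characters left out ...]
tool [ 11.  -2. -63.] w [509. 158. 104.]
262 259 0.126 [16 16 14] tool [ 11.   0. -63.] w [509. 156. 104.]
272 259 0.126 [53 50 47] tool [ 12.   5. -64.] w [509. 151. 105.]
253 265 0.122 [51 49 46] tool [ 11.  -3. -67.] w [509. 160. 108.]
256 265 0.121 [43 41 39] tool [ 12.  -2. -68.] w [510. 158. 110.]
262 265 0.121 [18 16 15] tool [ 11.   0. -68.] w [509. 156. 109.]
272 265 0.122 [43 41 38] tool [ 11.   5. -68.] w [508. 152. 109.]
253 271 0.115 [21 21 19] tool [ 12.  -3. -74.] w [510. 159. 115.]
256 271 0.122 [35 33 32] tool [  8.  -2. -68.] w [506. 159. 109.]
262 271 0.122 [14 13 12] tool [  8.   0. -68.] w [506. 156. 109.]
272 271 0.115 [16 15 15] tool [ 13.   4. -75.] w [510. 152. 116.]
```

The fingers closed on nothing. Wrist depth shows the visible fingertips about 37 mm *behind* the reported TCP, above the stub top, which reads 56 mm as expected. I'll reopen and measure the tips directly, with an independent check from the scene camera.

arm_command(moves=[{"dx":0,"dy":0,"dz":0,"roll":0,"fingers":0.04},{"dx":0,"dy":0,"dz":0,"roll":0,"fingers":0.04},{"dx":0,"dy":0,"dz":0,"roll":0,"fingers":0.04}])

```text
time_s: 3.7
tool_pos: [0.4988, 0.1575, 0.041]
tool_rot: [[0.991, -0.129, 0.015], [-0.129, -0.992, -0.001], [0.015, -0.001, -1.0]]
force: [-0.1, -0.9, -0.2]
width: 0.0398
```

```bash
cat >> h.py <<'E'
def wcloud(d):
    p=bot.camera_params("wrist");K=p["camera_matrix"];H=p["hand_eye"]
    v,u=np.mgrid[:384,:512];a=np.stack([u-K[0,2],v-K[1,2]],-1);r=np.hypot(a[...,0],a[...,1])+1e-9
    th=np.minimum(r/K[0,0],1.4);k=np.tan(th)/r
    q=np.stack([a[...,0]*k,a[...,1]*k,np.ones_like(r)],-1)*d[...,None]
    return q@H[:3,:3].T+H[:3,3]
def scloud(n,d):
    K,R,t=cam(n);v,u=np.mgrid[:384,:512]
    q=np.stack([u,v,np.ones_like(u)],-1)@np.linalg.inv(K).T*d[...,None]
    return (q-t)@R
E
python3 - <<'E'
from h import *
o=bot.get_obs();print(o["tool_pos"],o["width"]);im,d=bot.read_camera("wrist");t=wcloud(d)
R=np.array(o["tool_rot"]);w=t@R.T+o["tool_pos"]
m=(d>0)&(abs(t[...,0])<16)&(abs(t[...,1])<40e-3)&(abs(t[...,0])<.016)&(t[...,2]>-.1)
for lo in np.arange(-.1,.02,.008):
    k=m&(t[...,2]>=lo)&(t[...,2]<lo+.008)
    if k.any(): print("tool z",round(lo*1e3),k.sum(),"x",(np.percentile(t[k][:,0],[5,95])*1e3).round(),"y",(np.percentile(t[k][:,1],[2,35,65,98])*1e3).round())
s,ds=bot.read_camera("scene");c=scloud("scene",ds)
m=(ds>0)&(np.hypot(c[...,0]-.499,c[...,1]-.158)<.04)&(c[...,2]>.03)
for lo in np.arange(.03,.16,.008):
    k=m&(c[...,2]>=lo)&(c[...,2]<lo+.008)
    if k.any(): print("scene z",round(lo*1e3),k.sum(),(c[k].mean(0)*1e3).round(),"col",s[k].mean(0).round())
E
```

```text
[0.49883967 0.15748118 0.04096395] 0.03979389115401035
tool z -100 24 x [12. 16.] y [-30. -28. -19.  29.]
tool z -92 1838 x [-5. 13.] y [-40. -26.  30.  40.]
tool z -84 1153 x [ 7. 14.] y [-39. -26.  26.  39.]
tool z -76 893 x [-8. 13.] y [-36. -21.  21.  35.]
tool z -68 652 x [-7. 12.] y [-33. -20.  20.  32.]
tool z -60 660 x [-7. 12.] y [-33. -21.  20.  33.]
tool z -52 540 x [-7. 12.] y [-33. -21.  20.  32.]
tool z -44 413 x [-7. 11.] y [-32. -21.  20.  31.]
tool z -36 56 x [-8.  9.] y [-21. -20.  20.  20.]
tool z -20 634 x [-6.  9.] y [-9. -3.  1.  7.]
tool z -12 132 x [ 4. 10.] y [-9. -3.  2.  7.]
tool z -4 118 x [4. 9.] y [-9. -4.  1.  7.]
tool z 4 90 x [4. 9.] y [-9. -4.  2.  7.]
tool z 12 3248 x [-14.  15.] y [-38. -15.  13.  36.]
scene z 30 23 [505. 161.  34.] col [49. 50. 48.]
scene z 38 15 [505. 160.  42.] col [43. 44. 43.]
scene z 46 18 [506. 161.  50.] col [44. 44. 43.]
scene z 54 47 [500. 159.  57.] col [61. 62. 60.]
scene z 70 7 [502. 150.  77.] col [88. 86. 77.]
scene z 78 27 [504. 157.  82.] col [65. 64. 59.]
scene z 86 45 [504. 159.  90.] col [54. 53. 49.]
scene z 94 47 [504. 159.  98.] col [47. 47. 43.]
scene z 102 41 [504. 160. 106.] col [44. 43. 41.]
scene z 110 36 [502. 147. 113.] col [41. 41. 38.]
scene z 118 58 [506. 161. 122.] col [33. 33. 31.]
scene z 126 94 [503. 168. 129.] col [22. 22. 21.]
scene z 134 31 [506. 176. 140.] col [31. 30. 24.]
scene z 142 69 [509. 167. 146.] col [29. 28. 27.]
scene z 150 62 [512. 159. 154.] col [32. 32. 30.]
scene z 158 67 [511. 160. 162.] col [20. 21. 21.]
```

Both cameras agree: the tips are at z≈77 mm when the reported TCP is at 41 mm. That puts them 36 mm behind the TCP, where bot.tips_ahead says they are 8 mm ahead of it. I'll use the measured offset, tip z ≈ tool z + 36 mm, so tips at about 32 mm means tool z ≈ -4 mm. I'll go down gradually and watch the force.

arm_command(moves=[{"dx":0,"dy":0.0005,"dz":-0.015,"roll":0,"fingers":0.04},{"dx":0,"dy":0,"dz":-0.01,"roll":0,"fingers":0.04},{"dx":0,"dy":0,"dz":-0.01,"roll":0,"fingers":0.04},{"dx":0,"dy":0,"dz":0,"roll":0,"fingers":0.04}])

```text
time_s: 4.2
tool_pos: [0.498, 0.1577, 0.002]
tool_rot: [[0.991, -0.129, 0.013], [-0.129, -0.992, -0.002], [0.013, -0.0, -1.0]]
force: [-0.2, -0.1, -0.8]
width: 0.04
```

arm_command(moves=[{"dx":0.0005,"dy":0.0005,"dz":-0.005,"roll":0,"fingers":0.04},{"dx":0,"dy":0,"dz":0,"roll":0,"fingers":0.0},{"dx":0,"dy":0,"dz":0,"roll":0,"fingers":0.0},{"dx":0,"dy":0,"dz":0,"roll":0,"fingers":0.0},{"dx":0,"dy":0,"dz":0,"roll":0,"fingers":0.0}])

```text
time_s: 4.7
tool_pos: [0.4991, 0.1583, -0.0029]
tool_rot: [[0.992, -0.129, 0.014], [-0.129, -0.992, -0.002], [0.014, -0.0, -1.0]]
force: [0.0, 0.2, -0.2]
width: 0.0166
```

arm_command(moves=[{"dx":0,"dy":0,"dz":0.01,"roll":0,"fingers":0.0},{"dx":0,"dy":0,"dz":0.02,"roll":0,"fingers":0.0},{"dx":0,"dy":0,"dz":0.03,"roll":0,"fingers":0.0},{"dx":0,"dy":0,"dz":0.03,"roll":0,"fingers":0.0},{"dx":0,"dy":0,"dz":0.03,"roll":0,"fingers":0.0},{"dx":0,"dy":0,"dz":0,"roll":0,"fingers":0.0},{"dx":0,"dy":0,"dz":0,"roll":0,"fingers":0.0}])

```text
time_s: 5.4
tool_pos: [0.4984, 0.1575, 0.1262]
tool_rot: [[0.991, -0.129, 0.016], [-0.13, -0.992, -0.001], [0.016, -0.001, -1.0]]
force: [-1.2, -0.3, -1.6]
width: 0.0169
```

Lifted, width still 17 mm. Now across to above the pocket: dx +0.051, dy -0.414.

arm_command(moves=[{"dx":0.003,"dy":-0.02,"dz":0,"roll":0,"fingers":0.0},{"dx":0.006,"dy":-0.045,"dz":0,"roll":0,"fingers":0.0},{"dx":0.006,"dy":-0.045,"dz":0,"roll":0,"fingers":0.0},{"dx":0.006,"dy":-0.045,"dz":0,"roll":0,"fingers":0.0},{"dx":0.006,"dy":-0.045,"dz":0,"roll":0,"fingers":0.0},{"dx":0.006,"dy":-0.045,"dz":0,"roll":0,"fingers":0.0},{"dx":0.006,"dy":-0.045,"dz":0,"roll":0,"fingers":0.0},{"dx":0.006,"dy":-0.045,"dz":0,"roll":0,"fingers":0.0},{"dx":0.003,"dy":-0.03,"dz":0,"roll":0,"fingers":0.0},{"dx":0,"dy":0,"dz":0,"roll":0,"fingers":0.0}])

```text
time_s: 6.4
tool_pos: [0.5419, -0.221, 0.1209]
tool_rot: [[0.992, -0.124, 0.008], [-0.124, -0.992, -0.0], [0.008, -0.001, -1.0]]
force: [-0.7, 0.1, -0.7]
width: 0.0168
```

arm_command(moves=[{"dx":0.004,"dy":-0.018,"dz":0,"roll":0,"fingers":0.0},{"dx":0.004,"dy":-0.017,"dz":0,"roll":0,"fingers":0.0},{"dx":0,"dy":0,"dz":0,"roll":0,"fingers":0.0},{"dx":0,"dy":0,"dz":0,"roll":0,"fingers":0.0}])

```text
time_s: 6.8
tool_pos: [0.549, -0.2574, 0.1183]
tool_rot: [[0.992, -0.126, 0.004], [-0.126, -0.992, 0.001], [0.004, -0.002, -1.0]]
force: [-0.4, -0.2, -0.0]
width: 0.0168
```

```bash
python3 - <<'E'
from h import *
o=bot.get_obs();print(o["tool_pos"],o["time_s"]);im,d=bot.read_camera("wrist")
t=wcloud(d);w=t@np.array(o["tool_rot"]).T+o["tool_pos"];np.savez("pics/w3.npz",im=im,d=d,w=w,tp=o["tool_pos"],tr=o["tool_rot"])
cv2.imwrite("pics/w3.png",cv2.convertScaleAbs(cv2.resize(im[60:330,80:440,::-1],None,fx=2.2,fy=2.2,interpolation=cv2.INTER_CUBIC),alpha=1.5))
E
```

```text
[ 0.54899676 -0.25738022  0.11826586] 6.8
```

View pics/w3.png

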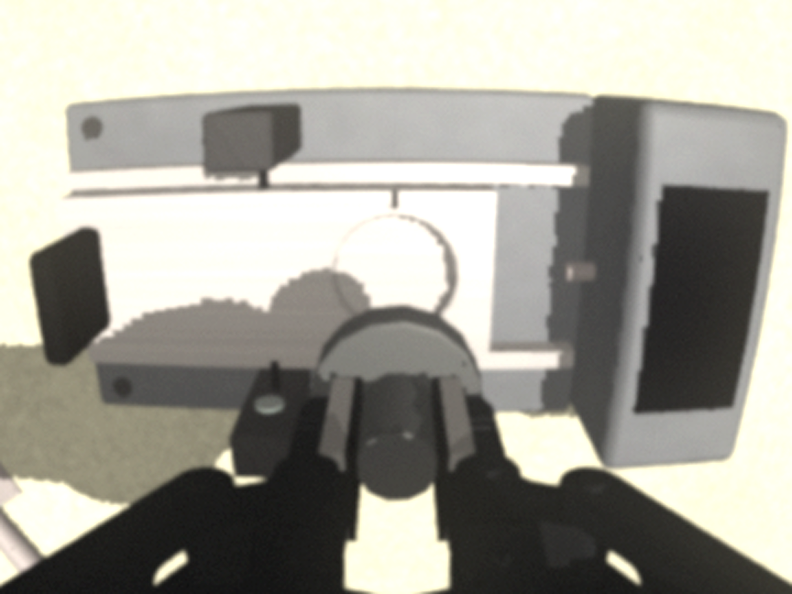

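```bash
python3 - <<'E'
from h import *
z=np.load("pics/w3.npz");w=z["w"];o=dict(tool_pos=z["tp"],tool_rot=z["tr"])
P=lambda x,y,h:wray(80+(x+.5)/2.2-.5,60+(y+.5)/2.2-.5,h,o)
def D(x,y): return w[round(60+y/2.2),round(80+x/2.2)].round(4)
print("line",P(395,190,.04),P(395,205,.04)); print("pointer",P(263,178,.0435))
for q in((333,272),(457,272),(397,213),(347,237),(443,237)):print("rim",P(*q,.04))
print("stub top",D(397,463),D(365,463),D(432,463),"stub front",D(397,410),"disc top",D(397,345),D(340,358),"disc side",D(397,312))
print("slide",D(250,240))
zt=D(397,463)[2];print(P(358,463,zt),P(438,463,zt),P(397,463,zt))
E
```

```text
line [ 0.58535342 -0.26076902  0.04      ] [ 0.57942961 -0.26002004  0.04      ]
pointer [ 0.59753394 -0.21064361  0.0435    ]
rim [ 0.55537394 -0.23172721  0.04      ]
rim [ 0.54914187 -0.28141622  0.04      ]
rim [ 0.57615172 -0.26039769  0.04      ]
rim [ 0.56902357 -0.2394757   0.04      ]
rim [ 0.56427007 -0.27731874  0.04      ]
stub top [ 0.5514 -0.2574  0.1769] [ 0.5518 -0.2509  0.1764] [ 0.5503 -0.2646  0.1767] stub front [ 0.5589 -0.2583  0.1675] disc top [ 0.5653 -0.2591  0.1474] [ 0.5632 -0.2452  0.1467] disc side [ 0.5706 -0.2597  0.1387]
slide [ 0.5725 -0.2004  0.0389]
[ 0.55220834 -0.24932469  0.1769    ] [ 0.55013011 -0.26591815  0.1769    ] [ 0.55125025 -0.257421    0.1769    ]
```

arm_command(moves=[{"dx":0.0015,"dy":0,"dz":-0.02,"roll":0,"fingers":0.0},{"dx":0,"dy":0,"dz":-0.02,"roll":0,"fingers":0.0},{"dx":0,"dy":0,"dz":-0.02,"roll":0,"fingers":0.0},{"dx":0,"dy":0,"dz":-0.015,"roll":0,"fingers":0.0},{"dx":0,"dy":0,"dz":0,"roll":0,"fingers":0.0},{"dx":0,"dy":0,"dz":0,"roll":0,"fingers":0.0}])

```text
time_s: 7.45
tool_pos: [0.5518, -0.2536, 0.043]
tool_rot: [[0.993, -0.121, 0.008], [-0.121, -0.993, 0.001], [0.008, -0.002, -1.0]]
force: [0.5, 0.1, -0.2]
width: 0.0169
```

arm_command(moves=[{"dx":-0.001,"dy":-0.0035,"dz":0,"roll":0,"fingers":0.0},{"dx":0,"dy":0,"dz":-0.008,"roll":0,"fingers":0.0},{"dx":0,"dy":0,"dz":0,"roll":0,"fingers":0.0},{"dx":0,"dy":0,"dz":0,"roll":0,"fingers":0.0}])

```text
time_s: 7.85
tool_pos: [0.5524, -0.2578, 0.0377]
tool_rot: [[0.993, -0.12, 0.012], [-0.12, -0.993, -0.001], [0.012, -0.001, -1.0]]
force: [0.4, 0.3, -0.1]
width: 0.017
```

```bash
python3 - <<'E'
from h import *
o=bot.get_obs();print(o["tool_pos"],o["time_s"]);im,d=bot.read_camera("wrist")
t=wcloud(d);w=t@np.array(o["tool_rot"]).T+o["tool_pos"];np.savez("pics/w4.npz",im=im,d=d,w=w,tp=o["tool_pos"],tr=o["tool_rot"])
cv2.imwrite("pics/w4.png",cv2.convertScaleAbs(cv2.resize(im[130:270,170:350,::-1],None,fx=4,fy=4,interpolation=cv2.INTER_CUBIC),alpha=1.3))
E
```

```text
[ 0.55240931 -0.25778836  0.03769964] 7.85
```

View pics/w4.png

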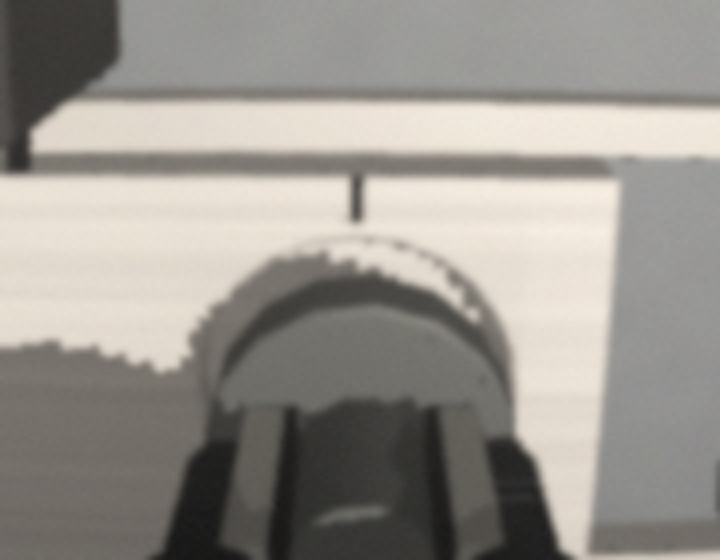

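```bash
python3 - <<'E'
from h import *
z=np.load("pics/w4.npz");w=z["w"];o=dict(tool_pos=z["tp"],tool_rot=z["tr"])
P=lambda x,y,h:wray(170+(x+.5)/4-.5,130+(y+.5)/4-.5,h,o)
D=lambda x,y:w[round(130+y/4),round(170+x/4)]
zd=D(365,350)[2];print("disc top z",zd,D(270,370)[2],D(450,370)[2])
g=np.array([.992,-.127]);p=np.array([.127,.992])
def circ(pts,r):
    from scipy.optimize import least_squares
    pts=np.array(pts)[:,:2];return least_squares(lambda c:np.hypot(*(pts-c).T)-r,pts.mean(0)-.01*g).x
print("line",P(357,198,.04)[:2]@p)
c1=circ([P(*q,.04) for q in((203,370),(230,300),(290,250),(358,236),(420,250),(470,285),(512,350))],.025)
c2=circ([P(*q,zd) for q in((215,390),(250,345),(300,316),(365,304),(430,318),(480,350),(508,395))],.022)
print("pocket",c1,c1@p,"disc",c2,c2@p,"diff",c1-c2)
print("pointer",P(17,150,.0435)[:2]@p)
E
```

```text
disc top z 0.06614959671181316 0.06592570753720284 0.06588799973415624
line -0.184234557541673
pocket [ 0.55088293 -0.25661856] -0.18460347695480966 disc [ 0.55271595 -0.2573824 ] -0.18512841898297988 diff [-0.00183301  0.00076385]
pointer -0.1332007278406162
```

arm_command(moves=[{"dx":-0.0025,"dy":0.001,"dz":0,"roll":0,"fingers":0.0},{"dx":0,"dy":0,"dz":-0.008,"roll":0,"fingers":0.0},{"dx":0,"dy":0,"dz":0,"roll":0,"fingers":0.0}])

```text
time_s: 8.2
tool_pos: [0.5496, -0.2565, 0.0291]
tool_rot: [[0.993, -0.12, 0.012], [-0.12, -0.993, -0.0], [0.012, -0.001, -1.0]]
force: [-0.2, 0.0, -1.2]
width: 0.0167
```

arm_command(moves=[{"dx":0.001,"dy":-0.0005,"dz":-0.007,"roll":0,"fingers":0.0},{"dx":0,"dy":0,"dz":0,"roll":0,"fingers":0.0}])

```text
time_s: 8.4
tool_pos: [0.5505, -0.257, 0.0212]
tool_rot: [[0.993, -0.12, 0.012], [-0.12, -0.993, -0.0], [0.012, -0.001, -1.0]]
force: [-0.7, 1.0, -2.0]
width: 0.0167
```

arm_command(moves=[{"dx":0,"dy":0,"dz":-0.005,"roll":0,"fingers":0.0},{"dx":0,"dy":0,"dz":0,"roll":0,"fingers":0.0}])

```text
time_s: 8.6
tool_pos: [0.5504, -0.257, 0.0154]
tool_rot: [[0.993, -0.12, 0.011], [-0.12, -0.993, -0.0], [0.011, -0.001, -1.0]]
force: [0.4, -0.2, -1.1]
width: 0.017
```

arm_command(moves=[{"dx":0,"dy":0,"dz":-0.001,"roll":0,"fingers":0.0},{"dx":0,"dy":0,"dz":0,"roll":0,"fingers":0.0}])

```text
time_s: 8.8
tool_pos: [0.5508, -0.2572, 0.0148]
tool_rot: [[0.993, -0.12, 0.012], [-0.12, -0.993, -0.001], [0.012, -0.001, -1.0]]
force: [0.2, 0.2, -0.4]
width: 0.017
```

arm_command(moves=[{"dx":0,"dy":0,"dz":-0.0015,"roll":0,"fingers":0.0},{"dx":0,"dy":0,"dz":0,"roll":0,"fingers":0.0}])

```text
time_s: 9.0
tool_pos: [0.5512, -0.2574, 0.0149]
tool_rot: [[0.993, -0.12, 0.013], [-0.12, -0.993, -0.001], [0.013, -0.0, -1.0]]
force: [0.5, -0.4, -0.3]
width: 0.0168
```

arm_command(moves=[{"dx":-0.0005,"dy":0.0003,"dz":-0.003,"roll":0,"fingers":0.0}])

```text
time_s: 9.1
tool_pos: [0.5516, -0.2576, 0.0145]
tool_rot: [[0.993, -0.119, 0.015], [-0.119, -0.993, -0.003], [0.016, 0.001, -1.0]]
force: [-6.5, 4.2, 20.0]
width: 0.0168
```

Contact: 20 N upward, so the casting is on the pocket floor. Now relax and open modestly.

arm_command(moves=[{"dx":-0.0005,"dy":0.0003,"dz":0.001,"roll":0,"fingers":0.0},{"dx":0,"dy":0,"dz":0,"roll":0,"fingers":0.02},{"dx":0,"dy":0,"dz":0,"roll":0,"fingers":0.036},{"dx":0,"dy":0,"dz":0,"roll":0,"fingers":0.04},{"dx":0,"dy":0,"dz":0,"roll":0,"fingers":0.04},{"dx":0,"dy":0,"dz":0.01,"roll":0,"fingers":0.04},{"dx":0,"dy":0,"dz":0.03,"roll":0,"fingers":0.04},{"dx":0,"dy":0,"dz":0.04,"roll":0,"fingers":0.04},{"dx":0,"dy":0,"dz":0.03,"roll":0,"fingers":0.04},{"dx":0,"dy":0,"dz":0,"roll":0,"fingers":0.04}])

```text
time_s: 10.1
tool_pos: [0.549, -0.2574, 0.1298]
tool_rot: [[0.993, -0.12, 0.012], [-0.12, -0.993, -0.003], [0.013, 0.002, -1.0]]
force: [0.3, -0.3, 0.1]
width: 0.0394
```

```bash
python3 - <<'E'
from h import *
o=bot.get_obs();print(o["tool_pos"],o["time_s"],o["width"]);im,d=bot.read_camera("wrist")
t=wcloud(d);w=t@np.array(o["tool_rot"]).T+o["tool_pos"];np.savez("pics/w5.npz",im=im,d=d,w=w,tp=o["tool_pos"],tr=o["tool_rot"])
cv2.imwrite("pics/w5.png",cv2.convertScaleAbs(cv2.resize(im[60:330,80:440,::-1],None,fx=2.2,fy=2.2,interpolation=cv2.INTER_CUBIC),alpha=1.4))
E
```

```text
[ 0.54899168 -0.25737225  0.12977757] 10.1 0.03942373627594459
```

View pics/w5.png

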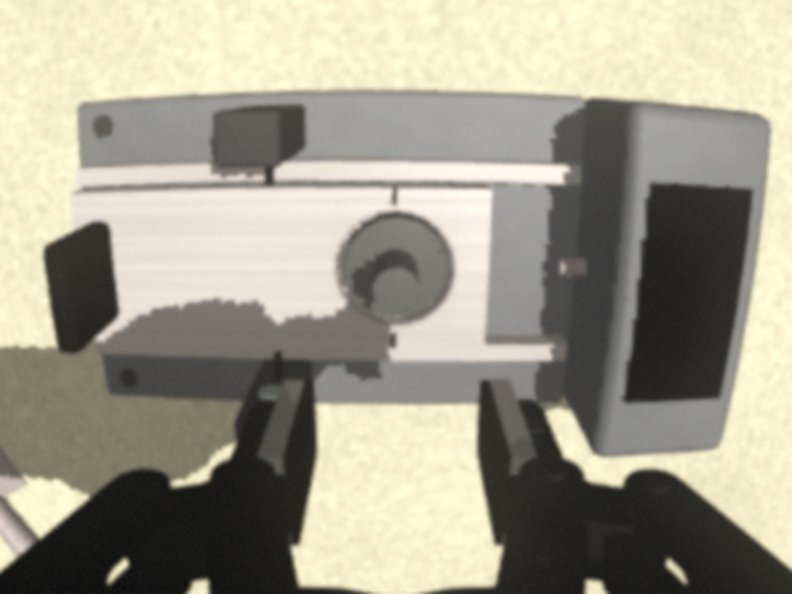

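The casting is seated stub up in the pocket with the slide at home. The lines are at (394,194) and (393,341) and the pointers at (268,175) and (277,368). The handle is on the left, around (80,285).

```bash
python3 - <<'E'
from h import *
z=np.load("pics/w5.npz");w=z["w"];o=dict(tool_pos=z["tp"],tool_rot=z["tr"])
P=lambda x,y,h:wray(80+(x+.5)/2.2-.5,60+(y+.5)/2.2-.5,h,o)[:2]
a,b=P(394,194,.04),P(393,341,.04);e,f=P(268,176,.0435),P(277,366,.0435)
s=a-b;ang=np.arctan2(s[1],s[0]);print("line ang",np.degrees(ang),"ptr ang",np.degrees(np.arctan2(*(e-f)[::-1])))
r1=P(80,170,.032)-P(560,165,.032);print("rail ang",np.degrees(np.arctan2(r1[1],r1[0])))
g=s/np.linalg.norm(s);p=np.array([-g[1],g[0]]);print("p",p,"lines",(a+b)/2,a@p,b@p,"ptr",(e+f)/2,e@p,f@p,"travel",(e+f)@p/2-(a+b)@p/2)
c=(a+b)/2
m=(w[...,2]>.08)&(w[...,2]<.094)&(abs((w[...,:2]-c)@p-.13)<.02)&(abs((w[...,:2]-c)@g)<.035)
q=w[m][:,:2]-c;print(m.sum(),"along",np.percentile(q@p,[2,50,98]),"across",np.percentile(q@g,[2,50,98]),"z",np.median(w[m][:,2]))
print("handle",c+.13*p)
E
```

```text
line ang -7.266439263583127 ptr ang -7.254999639531746
rail ang 82.91691796342899
p [0.12648359 0.9919687 ] lines [ 0.55062691 -0.25597338] -0.18427231169719138 -0.18427231169719138 ptr [ 0.55556401 -0.2049828 ] -0.1330584337636657 -0.13307515899015937 travel 0.051205515320278866
667 along [0.12331433 0.12713444 0.13438927] across [-0.02063145  0.00144829  0.02205815] z 0.08567528736481751
handle [ 0.56706977 -0.12701745]
```

arm_command(moves=[{"dx":0.005,"dy":0.04,"dz":0,"roll":-0.006,"fingers":0.04},{"dx":0.006,"dy":0.045,"dz":0,"roll":0,"fingers":0.04},{"dx":0.006,"dy":0.04,"dz":0,"roll":0,"fingers":0.04},{"dx":0,"dy":0,"dz":0,"roll":0,"fingers":0.04},{"dx":0,"dy":0,"dz":0,"roll":0,"fingers":0.04}])

```text
time_s: 10.65
tool_pos: [0.5635, -0.128, 0.1244]
tool_rot: [[0.992, -0.129, 0.006], [-0.129, -0.992, -0.001], [0.006, -0.0, -1.0]]
force: [-0.3, 0.4, 0.1]
width: 0.0399
```

arm_command(moves=[{"dx":0.003,"dy":0.001,"dz":-0.02,"roll":0,"fingers":0.04},{"dx":0,"dy":0,"dz":-0.025,"roll":0,"fingers":0.04},{"dx":0,"dy":0,"dz":0,"roll":0,"fingers":0.04}])

```text
time_s: 10.95
tool_pos: [0.5658, -0.1286, 0.0775]
tool_rot: [[0.991, -0.13, 0.005], [-0.13, -0.991, -0.001], [0.005, -0.0, -1.0]]
force: [0.0, 0.7, 0.3]
width: 0.0404
```

arm_command(moves=[{"dx":0.001,"dy":0.0015,"dz":-0.02,"roll":0,"fingers":0.04},{"dx":0,"dy":0,"dz":-0.02,"roll":0,"fingers":0.04},{"dx":0,"dy":0,"dz":-0.01,"roll":0,"fingers":0.04},{"dx":0,"dy":0,"dz":0,"roll":0,"fingers":0.04},{"dx":0,"dy":0,"dz":0,"roll":0,"fingers":0.04}])

```text
time_s: 11.45
tool_pos: [0.5676, -0.1315, 0.0304]
tool_rot: [[0.991, -0.134, 0.007], [-0.134, -0.991, -0.003], [0.007, 0.002, -1.0]]
force: [-0.4, -0.2, -0.1]
width: 0.0398
```

arm_command(moves=[{"dx":-0.0005,"dy":0.0045,"dz":0,"roll":0.005,"fingers":0.04},{"dx":0,"dy":0,"dz":-0.012,"roll":0,"fingers":0.04},{"dx":0,"dy":0,"dz":0,"roll":0,"fingers":0.04}])

```text
time_s: 11.75
tool_pos: [0.5686, -0.1268, 0.0205]
tool_rot: [[0.992, -0.129, 0.011], [-0.129, -0.992, -0.003], [0.011, 0.002, -1.0]]
force: [0.1, 0.0, -0.9]
width: 0.0402
```

arm_command(moves=[{"dx":0,"dy":0,"dz":-0.004,"roll":0,"fingers":0.04},{"dx":0,"dy":0,"dz":0,"roll":0,"fingers":0.0},{"dx":0,"dy":0,"dz":0,"roll":0,"fingers":0.0},{"dx":0,"dy":0,"dz":0,"roll":0,"fingers":0.0},{"dx":0,"dy":0,"dz":0,"roll":0,"fingers":0.0}], force=60)

```text
time_s: 12.25
tool_pos: [0.5688, -0.1279, 0.0167]
tool_rot: [[0.992, -0.129, 0.012], [-0.129, -0.992, -0.005], [0.012, 0.004, -1.0]]
force: [0.7, -2.9, -0.5]
width: 0.0116
```

arm_command(moves=[{"dx":0.0006,"dy":0.005,"dz":0,"roll":0,"fingers":0.0},{"dx":0.001,"dy":0.008,"dz":0,"roll":0,"fingers":0.0},{"dx":0.001,"dy":0.008,"dz":0,"roll":0,"fingers":0.0},{"dx":0.001,"dy":0.008,"dz":0,"roll":0,"fingers":0.0},{"dx":0.001,"dy":0.008,"dz":0,"roll":0,"fingers":0.0}])

```text
time_s: 12.75
tool_pos: [0.5731, -0.094, 0.0167]
tool_rot: [[0.991, -0.132, 0.011], [-0.132, -0.991, -0.009], [0.013, 0.008, -1.0]]
force: [1.5, -7.4, -1.6]
width: 0.0114
```

arm_command(moves=[{"dx":0.001,"dy":0.008,"dz":0,"roll":0,"fingers":0.0},{"dx":0.0006,"dy":0.006,"dz":0,"roll":0,"fingers":0.0},{"dx":0,"dy":0.002,"dz":0,"roll":0,"fingers":0.0},{"dx":0,"dy":0,"dz":0,"roll":0,"fingers":0.0},{"dx":0,"dy":0,"dz":0,"roll":0,"fingers":0.0}])

```text
time_s: 13.25
tool_pos: [0.575, -0.0801, 0.0167]
tool_rot: [[0.991, -0.132, 0.012], [-0.132, -0.991, -0.013], [0.014, 0.011, -1.0]]
force: [0.9, -6.9, -0.9]
width: 0.0113
```

```bash
cat > look.py <<'E'
from h import *
import sys
n=sys.argv[1]
o=bot.get_obs();print(o["tool_pos"],o["time_s"],o["width"],o["force"]);im,d=bot.read_camera("wrist")
np.savez(f"pics/{n}.npz",im=im,d=d,tp=o["tool_pos"],tr=o["tool_rot"])
tp,_=bot.read_camera("top");np.save(f"pics/{n}t.npy",tp)
A=cv2.resize(im[100:250,240:420,::-1],None,fx=4,fy=4,interpolation=cv2.INTER_CUBIC)[:,:720]
cv2.imwrite(f"pics/{n}.png",cv2.convertScaleAbs(A,alpha=1.3))
o2=bot.get_obs();print(o2["tool_pos"],o2["force"])
E
python3 look.py w6
```

```text
[ 0.57498328 -0.08010842  0.01672831] 13.25 0.01133775887954407 [ 0.86121484 -6.9078682  -0.89913352]
[ 0.574985   -0.08017741  0.0167377 ] [ 0.88488249 -5.57278633 -1.01468416]
```

View pics/w6.png

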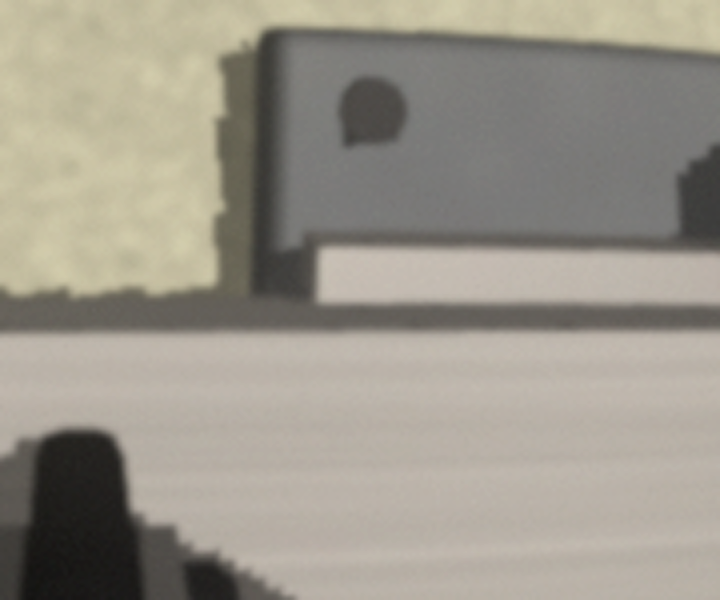

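Gate and pocket lie to the right of this crop. That's 10 views used, so I'll put the right-hand wrist crop and a top-camera crop into one picture.

```bash
python3 - <<'E'
from h import *
im=np.load("pics/w6.npz")["im"];t=np.load("pics/w6t.npy")
A=cv2.resize(im[90:240,402:512,::-1],None,fx=4,fy=4,interpolation=cv2.INTER_CUBIC)
B=cv2.resize(t[150:225,325:385,::-1],(360,450),interpolation=cv2.INTER_CUBIC)
C=np.zeros((600,800,3),np.uint8);C[:,:440]=A;C[:450,440:]=B
cv2.imwrite("pics/w6b.png",cv2.convertScaleAbs(C,alpha=1.5))
E
```

```text
(no output)
```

View pics/w6b.png

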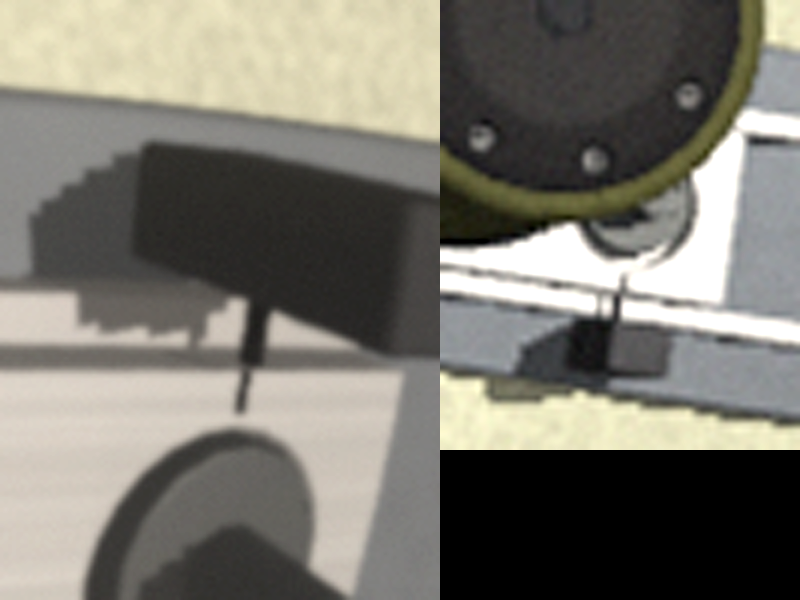

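```bash
cat > m.py <<'E'
from h import *
z=np.load("pics/w6.npz");o=dict(tool_pos=z["tp"],tool_rot=z["tr"]);p=np.array([.1265,.992])
W=lambda x,y,h:wray(402+(x+.5)/4-.5,90+(y+.5)/4-.5,h,o)[:2]
T=lambda x,y,h:ray_z("top",325+(x-440+.5)/6-.5,150+(y+.5)/6-.5,h)[:2]
for q in((259,305),(254,358)):a=W(*q,.0435);print("w ptr",a,a@p)
for q in((246,373),(241,408)):a=W(*q,.04);print("w line",a,a@p)
for q in((615,318),(617,306)):a=T(*q,.0435);print("t ptr",a,a@p)
for q in((622,296),(625,278)):a=T(*q,.04);print("t line",a,a@p)
E
python3 m.py
```

```text
w ptr [ 0.60331027 -0.21123094] -0.13322234168119107
w ptr [ 0.59483434 -0.21081896] -0.13388586262509367
w line [ 0.59119798 -0.2121744 ] -0.13569046398052598
w line [ 0.58536516 -0.21166333] -0.1359213321140776
t ptr [ 0.50930099 -0.19986405] -0.13383856188818288
t ptr [ 0.51407615 -0.20061297] -0.13397743800453105
t line [ 0.51819625 -0.20353728] -0.1363571541530536
t line [ 0.52539226 -0.20466633] -0.13656688104308878
```

Both cameras show the line about 2.3 mm short of the pointers, and the travel count gives 3 mm short. I'll pull about 2.5 mm more.

arm_command(moves=[{"dx":0.0003,"dy":0.0025,"dz":0,"roll":0,"fingers":0.0},{"dx":0,"dy":0.0005,"dz":0,"roll":0,"fingers":0.0},{"dx":0,"dy":0.0003,"dz":0,"roll":0,"fingers":0.0}])

```text
time_s: 13.65
tool_pos: [0.5752, -0.0787, 0.0167]
tool_rot: [[0.991, -0.134, 0.012], [-0.133, -0.991, -0.014], [0.014, 0.013, -1.0]]
force: [1.0, -7.5, -0.5]
width: 0.0115
```

arm_command(moves=[{"dx":0.0002,"dy":0.002,"dz":0,"roll":0,"fingers":0.0},{"dx":0,"dy":0.0004,"dz":0,"roll":0,"fingers":0.0},{"dx":0,"dy":0.0003,"dz":0,"roll":0,"fingers":0.0},{"dx":0,"dy":0.0003,"dz":0,"roll":0,"fingers":0.0}])

```text
time_s: 14.05
tool_pos: [0.5753, -0.0781, 0.0167]
tool_rot: [[0.991, -0.135, 0.013], [-0.134, -0.991, -0.016], [0.015, 0.014, -1.0]]
force: [1.1, -6.9, -1.0]
width: 0.0116
```

```bash
python3 look.py w7; python3 - <<'E'
from h import *
im=np.load("pics/w7.npz")["im"];t=np.load("pics/w7t.npy")
A=cv2.resize(im[90:240,402:512,::-1],None,fx=4,fy=4,interpolation=cv2.INTER_CUBIC)
B=cv2.resize(t[150:225,325:385,::-1],(360,450),interpolation=cv2.INTER_CUBIC)
C=np.zeros((600,800,3),np.uint8);C[:,:440]=A;C[:450,440:]=B
cv2.imwrite("pics/w7b.png",cv2.convertScaleAbs(C,alpha=1.5))
E
```

```text
[ 0.57529565 -0.07805894  0.0167207 ] 14.05 0.011568574499087308 [ 1.09588759 -6.86804728 -0.95001668]
[ 0.5752945  -0.07807287  0.01672415] [ 1.59578092 -5.89758297 -1.15524967]
```

View pics/w7b.png

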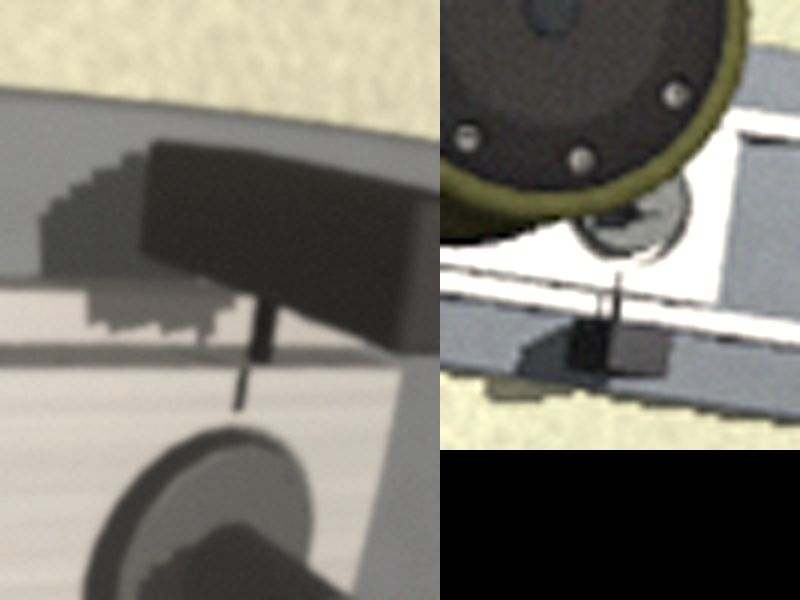

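```bash
sed -e 's/w6.npz/w7.npz/; s/((259,305),(254,358))/((267,305),(262,358))/; s/((246,373),(241,408))/((244,373),(239,408))/; s/((622,296),(625,278))/((616,298),(619,276))/' m.py > m7.py; python3 m7.py
```

```text
w ptr [ 0.6030131  -0.21122413] -0.1332531780249253
w ptr [ 0.59448296 -0.21080148] -0.13391297340947872
w line [ 0.59111694 -0.20994359] -0.13348775088608406
w line [ 0.58528004 -0.20941188] -0.1336986645543497
t ptr [ 0.50930099 -0.19986405] -0.13383856188818288
t ptr [ 0.51407615 -0.20061297] -0.13397743800453105
t line [ 0.51734895 -0.20114142] -0.13408765027006914
t line [ 0.52613781 -0.20225315] -0.13407869020359608
```

Both cameras put the line within about 0.2 mm of the pointers, and the slide didn't move during the readings. I'm handing in.

```bash
python3 -c "
from plant import bot
o=bot.get_obs();print(o['tool_pos'],o['width'],o['force'],max(abs(v) for v in o['joint_velocities']));print(bot.sign_off())"
```

```text
[ 0.5752945  -0.07807287  0.01672415] 0.011228826293875279 [ 1.59578092 -5.89758297 -1.15524967] 0.0014287646982421064
the job is handed in; nothing more can be done
None
```

I moved the round casting from its mould into the slide's pocket, stub up, and let it go. I then pulled the slide to the mark and handed the job in at about 14 s of the 56 s, with the gripper still holding the handle. The program gave no verdict.

**Last checks:**
- **Alignment:** the wrist camera put the pocket's lines within about 0.2 mm of the pointers, and the top camera within about 0.3 mm. The limit is 4 mm.
- **Hold:** the grip was set to 60 N with the fingers 11 mm apart on the 12 mm tab. The tool read about 6–7 N against it, a little under the 7 to 8.5 N you gave for the spring at the mark. The arm was still.
- **Casting:** the picture before the pull showed it seated and upright, and the last picture showed it still in the pocket. I didn't measure its centring again after release.

**What disagreed or went wrong:**
- **Fingertip position:** `bot.tips_ahead` says the tips stand 8 mm ahead of the TCP, but the wrist and scene cameras both showed them about 36 mm behind it. My first grasp therefore closed on air above the stub, touching nothing. I used the measured offset from then on.
- **Travel estimate:** from the home position the top camera gave 54 mm of travel and the wrist camera 51 mm, so I settled it by comparing lines and pointers directly.
- **Small moves:** moves of a few millimetres often fell short or drifted, so I corrected them step by step.
- **Seating force:** the casting's last push onto the pocket floor read about 20 N upward before I released it.

I sent no moves towards the square casting, beaker, flask or spatula, but took no final picture of them to confirm it.

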